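# Switch the dust extraction to the wide outlet

### The arm

A 6-joint arm with a two-finger parallel gripper is mounted at the origin on the work surface. World frame = base frame: x ahead of the robot, y to its left, z up, the work surface at z = 0. Lengths are in m, angles in rad, forces in N, time in s.
With the tool pointing down it reaches from about 0.275 to 1 m from the base axis. Payload 8.4 kg.
Tool frame: the origin (TCP) lies on the centre line of the jaws, within the pads' length; the fingertips stand 17 mm ahead of it and the grasp point (between the pads) lies 2 mm behind it (bot.tcp_to_tips is the y of the fingertips in the tool frame, in m); y points along the fingers, z is the direction in which the jaws open and shut, and the axes are right-handed (so a half turn about y gives the same grasp; the last joint's range is limited). The gripper opens to 85 mm and grips with 20 to 120 N. Pads are 22 mm wide; open, the fingers measure 114 mm over their backs; the gripper's body (76 mm by 85 mm) begins 54 mm behind the grasp point. The pads swing forward as they close: fully open they stand 13 mm farther back than shut.
Start: joints at [-1.343, 0.353, 1.633, -0, 1.155, -0.002], TCP at [0.142, -0.609, 0.248] pointing down, gripper open.
Joint ranges: [-2.63, 2.63], [-0.92, 2.1], [0.06, 2.66], [-1.3, 4.44], [0, 2.69], [-3.02, 3.02]. Speed limits (rad/s): [2.22, 2.22, 2.79, 3.14, 3.14, 3.14].

### API

Orientations are given as a unit quaternion [x, y, z, w].
In Python, from workcell import bot, hand, kinematics, get_obs, vision, hand_in gives the robot as it stands. The module is installed in compiled form; this text tells all that it offers. Calls block until the motion is done:
- bot.reach(position, orientation): joint-space move of the TCP to a pose.
- bot.servo_line(position, ori=None, velocity=0.15): straight line of the TCP; ori=None keeps the orientation; velocity is the mean speed in m/s.
- bot.goto_joints(angles): joint-space move.
- hand.move_gripper(opening, strength=None): finger opening in m; strength is the grip in N (None keeps the last); returns when the fingers have stopped.
- bot.dwell(seconds).
- kinematics.solve_ik(position, orientation): joint angles nearest the present ones, or None.
- get_obs(): the state.
- vision.read_camera(name): name is "scene" or "side" or "wrist"; returns a dict with "frame" (420x560x3 uint8, red, green, blue), "intrinsics" (3x3 intrinsics, pixels), "view" (4x4, takes a point from world to camera coordinates). Camera axes: x right, y down, z forward; pixel columns grow to the right and rows downward; lengths in m; the calibration is good to about 2 mm. A picture is of the moment at which its call begins. There is no depth.
A pose or a line that the arm cannot do raises bot.IKError and nothing moves.
- hand_in(): hands the job in, once; it reports no verdict.
The state is a dict: "time_s": time; "joint_pos": joint angles; "joint_vel": joint speeds; "joint_efforts": joint torques, N m; "position": TCP position; "orientation": TCP orientation; "wrist_force": force on the tool from outside, world axes, zero at the start; "ft_torque": the same for the moment, N m; "gripper_width": finger opening in m.
Only numpy, scipy, OpenCV 4.12 (cv2) and the standard library are available. Lean on these libraries where they do the work, as an engineer would, in place of code of your own. Each camera call takes 0.05 s, during which the arm holds its last target. There are 200 camera calls.

### The job

Turn the crank on the dust-extraction selector so that its pointer points squarely at the wide outlet, the collar clearly larger than the three narrow ones. The head turns endlessly either way: go the shorter way round, never the long way past the far side, then let go and leave it at rest.

Things in the scene. Friction and masses are not known exactly. Their poses are not given: they have to be found in the camera images.
- selector_axis (a point): On the vertical turning axis of the selector head, 73 mm above the table. Fixed steel base plate (336 mm diameter) with grey hub and, turning on it, an aluminium disc of 156 mm diameter, top 64 mm up, with a dark bar pointer (tip 109 mm from the axis). The frame turns with the head: x along the pointer through the crank, z up. The level inlet pipe in the hub (top 52 mm up) is no outlet.
- crank_grip (a point): Grip point of the upright black crank handle on the pointer bar, 65 mm from the turning axis, 104 mm above the table. A round sleeve of 25 mm diameter, from 74 to 124 mm above the table, spinning freely on its upright pin, so a gripper can hold it from above and carry it round the arc without turning itself. Its orientation has no meaning.
- wide_outlet (a point): Centre of the mouth of the wide outlet: an upright open aluminium collar of 54 mm outer diameter on the base plate, 130 mm from the turning axis, mouth 48 mm above the table. The three narrow outlets on the same circle look alike but are 30 mm in diameter. Which of the four places holds the wide one varies. Its orientation has no meaning.
- selector (a joint): Angle of the head in rad, counter-clockwise from above, relative to the base plate (0: pointer over the inlet pipe; about pi at the start). No stops, and the reading counts on past pi. Friction holds it where it is left; turning takes 3 to 4 N at the handle. At the start the pointer is 0.8 to 2.2 rad from the wide outlet, on either side.

How it is judged:
At the end, for the whole second after the job is handed in: The pointer of the selector head points at the wide outlet: the line from the axis through pointer and handle passes within 25.5 mm of the centre of that outlet (about 11 degrees), on the outlet's side of the axis, and the head is at rest (y of wide_outlet in the frame of selector_axis between -0.0255 and 0.0255 m and x of wide_outlet in the frame of selector_axis above 0.1 m and velocity of joint selector between -0.05 and 0.05 rad/s); the robot touches nothing.
It fails at once if the head is turned the long way round, so that the pointer passes the side facing away from the wide outlet (more than about 148 degrees from it) (x of wide_outlet in the frame of selector_axis below -0.11 m).
It also fails if it takes over 32 s, if anything falls off the work surface, if the arm or the gripper's body presses on something with over 40 N, if the wrist force passes 120 N, or if a joint passes its speed limit or range.

## Working session

There is one attempt and no reset: what is moved stays moved. The work goes in short steps, each a Python script; the robot and the scene stay as the last script left them, time stands still between calls to the robot, and variables do not carry over. Pictures are saved under pics/ and viewed, about 8 in all and at most 12, crops included, and the job is handed in when it is done.

```bash
mkdir -p pics
python3 - <<'E'
from workcell import vision,get_obs
import cv2
for n in ("scene","side","wrist"):
    c=vision.read_camera(n); cv2.imwrite(f"pics/{n}0.png",c["frame"][:,:,::-1])
    print(n,c["intrinsics"].round(1).tolist(),c["view"].round(4).tolist())
o=get_obs();print(o["time_s"],o["orientation"],o["gripper_width"])
E
```

```text
scene [[383.8, 0.0, 282.4], [0.0, 383.8, 206.8], [0.0, 0.0, 1.0]] [[0.8215, 0.5696, 0.0266, -0.4901], [0.3005, -0.3928, -0.8691, -0.0424], [-0.4846, 0.722, -0.4939, 0.9487], [0.0, 0.0, 0.0, 1.0]]
side [[540.8, 0.0, 285.8], [0.0, 540.8, 206.9], [0.0, 0.0, 1.0]] [[-0.9772, -0.2117, 0.0143, 0.5605], [-0.1242, 0.5159, -0.8476, 0.1359], [0.1721, -0.8301, -0.5304, 0.8468], [0.0, 0.0, 0.0, 1.0]]
wrist [[325.9, 0.0, 278.4], [0.0, 325.9, 212.5], [0.0, 0.0, 1.0]] [[0.2289, -0.9734, -0.0011, -0.624], [-0.9268, -0.2183, 0.3056, -0.0408], [-0.2977, -0.0689, -0.9522, 0.3801], [0.0, 0.0, 0.0, 1.0]]
0.15 [-0.08109794  0.70281903 -0.70207136  0.08102057] 0.08550324878648238
```

View pics/scene0.png

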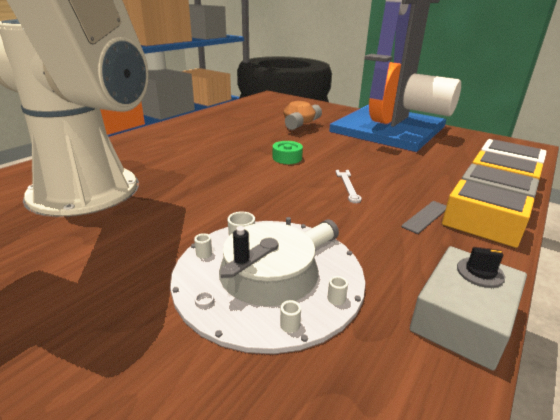

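View pics/side0.png

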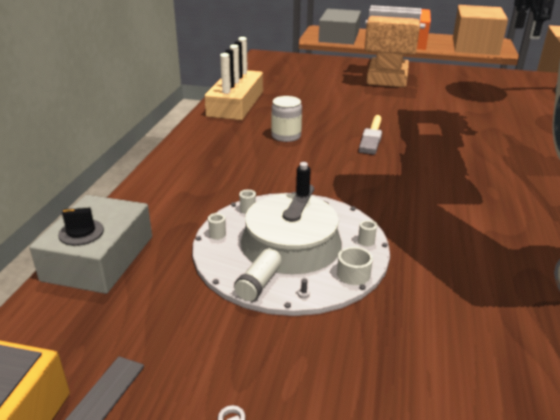

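The scene view shows the wide collar's mouth at (241,219), the handle at (241,247) and the disc centre near (269,248). In the side view these are at (355,253), (303,182) and (292,220). I'll fit the geometry to these points.

```bash
cat > h.py <<'E'
import numpy as np, cv2
from scipy.optimize import least_squares
from workcell import vision
def proj(c,p):
    q=c["view"][:3,:3]@np.asarray(p,float)+c["view"][:3,3]; q=c["intrinsics"]@q; return q[:2]/q[2]
def pt(a,r,t,z): return [a[0]+r*np.cos(t),a[1]+r*np.sin(t),z]
def fit(cams,obs,x0):
    # obs: {cam:{name:(u,v)}}; x=[ax,ay,handle angle,wide angle]
    def P(x): return dict(axis=[x[0],x[1],.064],handle=pt(x,.065,x[2],.099),wide=pt(x,.130,x[3],.048))
    f=lambda x: np.concatenate([proj(cams[c],P(x)[n])-uv for c in obs for n,uv in obs[c].items()])
    s=least_squares(f,x0); return s.x,s.fun.reshape(-1,2)
def overlay(c,x,name):
    im=cv2.resize(c["frame"][:,:,::-1],None,fx=1.4,fy=1.4)
    T=np.linspace(0,2*np.pi,60)
    for ce,r,z,col in (((x[0],x[1]),.168,.008,(0,0,255)),((x[0],x[1]),.078,.064,(0,255,0)),
        (pt(x,.13,x[3],0)[:2],.027,.048,(255,0,255)),(pt(x,.065,x[2],0)[:2],.0125,.124,(0,255,255)),(pt(x,.065,x[2],0)[:2],.0125,.074,(0,255,255))):
        pp=np.array([proj(c,pt(ce,r,t,z))*1.4 for t in T]); cv2.polylines(im,[pp.astype(np.int32)],True,col,1)
    cv2.imwrite(name,im)
E
python3 - <<'E'
from h import *
cams={n:vision.read_camera(n) for n in("scene","side")}
obs=dict(scene=dict(axis=(269,248),handle=(241,247),wide=(241,219)),side=dict(axis=(292,220),handle=(303,182),wide=(355,253)))
best=min((fit(cams,obs,[.4,-.3,a,b]) for a in (-2,0,2) for b in (-2,0,2)),key=lambda s:(s[1]**2).sum())
x,r=best; print(x,r.round(1).tolist())
print("delta",np.degrees((x[3]-x[2]+np.pi)%(2*np.pi)-np.pi)); np.save("x.npy",x)
overlay(cams["scene"],x,"pics/s1.png");overlay(cams["side"],x,"pics/d1.png")
E
```

```text
[ 0.56334222  0.00825207 -1.68421859 -3.61684491] [[1.0, -1.0], [0.5, -0.7], [-0.4, -0.1], [-0.7, -3.6], [0.4, -1.7], [1.0, 1.8]]
delta -110.73133164541707
```

View pics/s1.png

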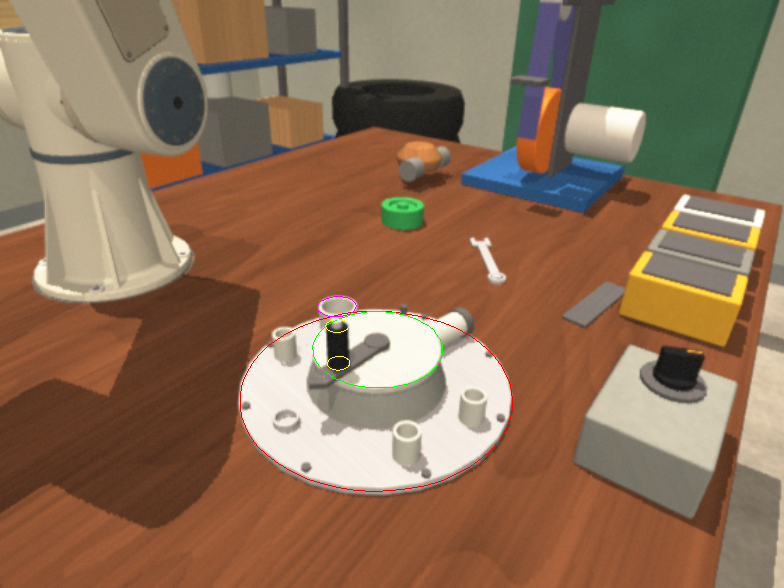

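View pics/d1.png

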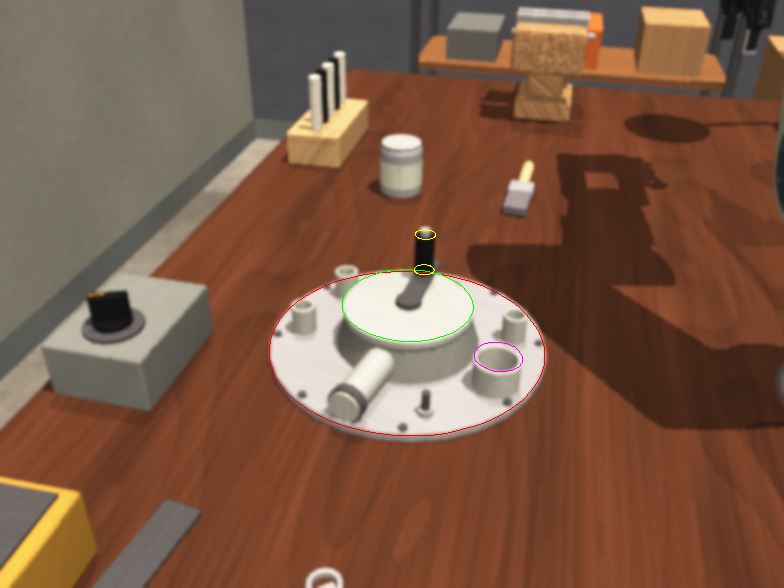

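The overlay matches both views. The shorter way is clockwise, about 111°. Next I grasp the handle and check the arc for IK first.

```bash
cat >> h.py <<'E'
from scipy.spatial.transform import Rotation as R
def ori(a):
    y=np.array([0,0,-1.]); z=np.array([np.cos(a),np.sin(a),0]); return R.from_matrix(np.c_[np.cross(y,z),y,z]).as_quat()
E
python3 - <<'E'
from h import *
from workcell import bot,hand,kinematics,get_obs
x=np.load("x.npy"); Z=.108
th=np.linspace(x[2],x[3],13); mid=th.mean()
best=None
for a in (mid+np.pi/2,mid-np.pi/2):
    q=ori(a); js=[kinematics.solve_ik(pt(x,.065,t,z),q) for t in th for z in (Z,.19)]
    ok=all(j is not None for j in js); print(ok, np.array(js).round(2)[[0,-1]].tolist() if ok else "")
    if ok:
        m=np.abs(np.array(js)[:,5]).max()
        if best is None or m<best[0]: best=(m,a)
q=ori(best[1]); np.save("a.npy",best[1])
bot.reach(pt(x,.065,x[2],.20),q)
hand.move_gripper(.06,40)
bot.servo_line(pt(x,.065,x[2],Z),velocity=.1)
hand.move_gripper(0.0,40)
o=get_obs();print(o["time_s"],o["gripper_width"],o["wrist_force"],o["position"])
c=vision.read_camera("side");overlay(c,x,"pics/d2.png")
E
```

```text
True [[-0.1, 0.43, 1.89, -0.0, 0.83, 0.98], [0.07, 0.24, 1.94, -0.0, 0.96, 1.15]]
True [[-0.1, 0.43, 1.89, -0.0, 0.83, -2.17], [0.07, 0.24, 1.94, -0.0, 0.96, -1.99]]
4.5583 0.023395141740564635 [-1.74006247 -2.02455226  5.74230562] [ 0.55635379 -0.05648139  0.10863927]
```

View pics/d2.png

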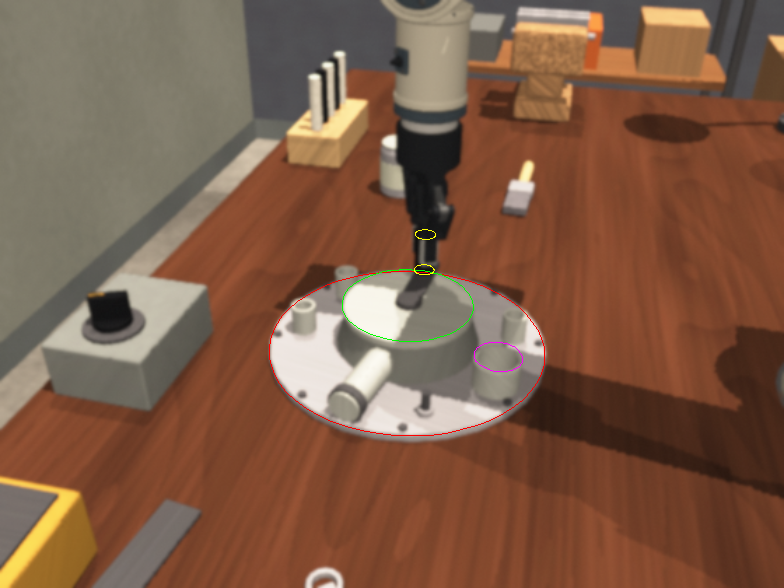

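The handle is gripped (23.4 mm opening, small forces). Now I carry it round the arc clockwise.

Run:
```python
from h import *
from workcell import bot,hand,get_obs
x=np.load("x.npy"); fm=0
for t in np.linspace(x[2],x[3],13)[1:]:
    bot.servo_line(pt(x,.065,t,.108),velocity=.04)
    o=get_obs(); f=np.linalg.norm(o["wrist_force"]); fm=max(fm,f)
    if f>40 or o["gripper_width"]<.018: print("STOP",t,f,o["gripper_width"]);break
print(fm,o["time_s"],o["gripper_width"],o["wrist_force"],o["position"])
c=vision.read_camera("side");overlay(c,[*x[:2],x[3],x[3]],"pics/d3.png")
```

```text
14.498950590263588 9.5083 0.02359359191174775 [-3.38900982  2.63255384 11.36029304] [0.50489117 0.0385519  0.1085538 ]
```

View pics/d3.png

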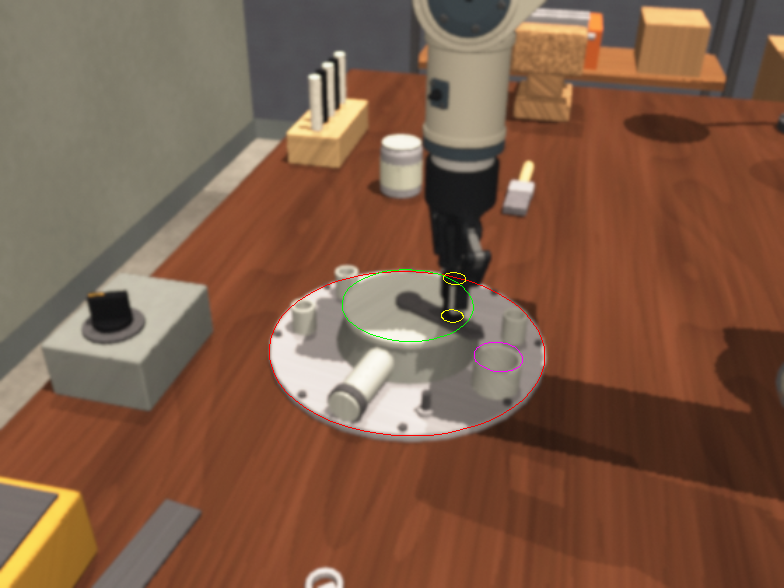

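The handle followed, perhaps lagging by a few degrees. I release, back off and check from both cameras.

Run:
```python
from h import *
from workcell import bot,hand,get_obs
x=np.load("x.npy")
hand.move_gripper(.06); p=get_obs()["position"]
bot.servo_line([p[0],p[1],.2],velocity=.15)
bot.reach([.45,-.3,.3],ori(float(np.load("a.npy"))))
o=get_obs(); print(o["time_s"],o["wrist_force"])
ims=[]
for n,(cx,cy) in (("scene",(375,380)),("side",(408,340))):
    c=vision.read_camera(n);overlay(c,[*x[:2],x[3],x[3]],f"pics/{n}4.png")
    im=cv2.imread(f"pics/{n}4.png"); ims.append(cv2.resize(im[cy-130:cy+130,cx-150:cx+150],(400,347))); cv2.imwrite(f"pics/{n}4r.png",c["frame"][:,:,::-1])
cv2.imwrite("pics/b4.png",np.hstack(ims))
```

```text
12.1083 [-0.2037773  -0.24564077 -0.46158267]
```

View pics/b4.png

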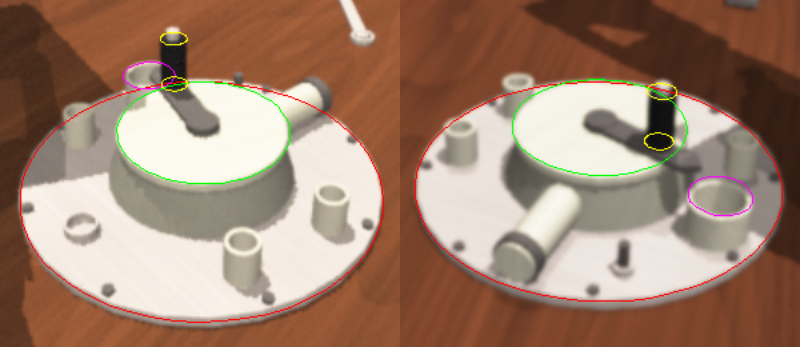

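Run:
```python
from h import *
x=np.load("x.npy")
def back(c,uv,z):
    f=lambda p: proj(c,[*p,z])-uv
    return least_squares(f,[.55,0]).x
pts=dict(scene=((375,380),0,dict(pivot=(203,124),tip=(158,76),htop=(173,38),hbot=(174,81),wide=(149,75))),
 side=((408,340),400,dict(pivot=(603,122),tip=(696,163),htop=(662,91),hbot=(661,137),wide=(719,196))))
zz=dict(pivot=.073,tip=.071,htop=.124,hbot=.074,wide=.048)
for n,((cx,cy),off,d) in pts.items():
    c=vision.read_camera(n); 
    for k,(u,v) in d.items():
        uv=(np.array([(u-off)*.75+cx-150,v*.75+cy-130]))/1.4
        p=back(c,uv,zz[k]); w=p-x[:2]; print(n,k,p.round(4),"r",np.hypot(*w).round(4),"ang",np.degrees(np.arctan2(w[1],w[0])).round(1))
print(np.degrees(x[3])+360)
```

```text
scene pivot [0.5666 0.002 ] r 0.0071 ang -62.3
scene tip [0.4805 0.0435] r 0.0901 ang 157.0
scene htop [0.5042 0.0384] r 0.0664 ang 153.0
scene hbot [0.502 0.042] r 0.07 ang 151.2
scene wide [0.4474 0.068 ] r 0.1305 ang 152.7
side pivot [0.5586 0.018 ] r 0.0109 ang 116.2
side tip [0.4711 0.0585] r 0.1051 ang 151.5
side htop [0.5057 0.0377] r 0.0647 ang 153.0
side hbot [0.5049 0.0311] r 0.0627 ang 158.6
side wide [0.4489 0.0687] r 0.1294 ang 152.2
152.77005133136979
```

Run:
```python
from workcell import bot,hand_in
bot.dwell(.3); hand_in()
```

```text
the job is handed in; nothing more can be done
```

I gripped the crank from above, carried it about 111° clockwise (the shorter way) to the wide outlet, let go and backed the arm clear. The job was handed in at about 12.5 s of the 32 s allowed. The hand-in reports no verdict.

- **Forces:** the wrist force, sampled after each step of the arc, peaked at 14.5 N, and it was near zero once the arm was clear.
- **Pointing:** in the last pictures, the handle and the bar's direction lie mostly between 151° and 155°, against 152.7° for the wide outlet. That is an error of about 2°, within the 11° allowed.
- **Disagreements:** one rough reading of the handle's base from the side camera gave 158.6°, and one of the pointer tip from the scene camera gave 157.0°. Both would still be in tolerance. The pivot read off each camera differed from the fitted axis by 7 to 11 mm.
- **At rest:** I did not measure the head's speed. It had been released and left alone for a few seconds before hand-in.

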